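Index the stone-setting turret and press the counted stone

ROBOT

A 6-joint arm with a two-finger parallel gripper is mounted at the origin on the work surface. World frame = base frame: x ahead of the robot, y to its left, z up, the work surface at z = 0. Lengths are in m, angles in rad, forces in N, time in s.
With the tool pointing down it reaches from about 0.375 to 0.975 m from the base axis. Payload 3.8 kg.
Tool frame: the origin (TCP) lies where the fingers leave the gripper's body, on its centre line; the fingertips stand 73 mm ahead of it and the grasp point (between the pads) lies 54 mm ahead of it (nose_length is the distance from the TCP to the fingertips, in m); z points along the fingers, y is the line along which they close (so a half turn about z gives the same grasp; the last joint's range is limited). The gripper opens to 85 mm and grips with 20 to 120 N. Pads are 22 mm wide; open, the fingers measure 114 mm over their backs; the gripper's body (76 mm by 85 mm) begins 54 mm behind the grasp point. The pads swing forward as they close: fully open they stand 13 mm farther back than shut.
Start: joints at [1.277, 0.264, 1.604, -0, 1.274, -0.037], TCP at [0.171, 0.653, 0.304] pointing down, gripper open.
Joint ranges: [-2.63, 2.63], [-0.94, 2.18], [0.31, 2.57], [-1.31, 4.45], [0, 2.66], [-2.55, 2.55]. Speed limits (rad/s): [2.57, 2.57, 3.14, 3.14, 3.14, 3.14].

INTERFACE

Orientations are given as a rotation vector (axis times angle).
In Python, from workcell import read_state, read_camera, calibration, finish_job, look_for, cut_out, tip_of, nose_length gives the robot as it stands.
- The arm moves only by the tool step_arm, never from a script. Its argument "targets" is a list of rows, each a list of 3 entries, a list of its own where there are three numbers: the turn, a rotation vector about the tool's x, y, z in rad, then the shift along the tool's x, y, z in mm, then the finger opening in mm, from 0 to 85.4. In form: [[[ax, ay, az], [x, y, z], grip], ...]. A call has 1 to 5 rows; each row shifts and turns the commanded pose from where the row before left it, along the tool's axes as they then stand; what a row does not reach is not made up. A row lasts 1/12 s, in which the tool goes at most 41.7 mm and 7.16 degrees, less where a joint would pass 70% of its speed; a pose out of reach is approached as far as the arm can. A call with a gripper value outside its range is refused whole. The fingers move at their own pace and stop on an object; "grip_force" is the grip in N (left out, the last holds). Time passes only in rows, so rows that do not move let the fingers close. It gives the time, the measured TCP pose, the force, the opening and the grip force at its end, in the units of the state.
- read_state(): the state, without advancing time (a new reading comes with each control period).
- read_camera(name): name is "scene" or "top" or "wrist"; returns the picture (400x640x3 uint8, red, green, blue); there is no depth.
- calibration(name): a dict with "camera_matrix" (3x3 intrinsics, pixels), "R" (3x3) and "t" (3): a world point X has camera coordinates R X + t. Camera axes: x right, y down, z forward; pixel columns grow to the right and rows downward; lengths in m; the calibration is good to about 2 mm. A picture is of the moment at which its call begins: read the wrist's pose just before it. calibration takes no time and is no camera call; for the wrist camera it gives the pose at the moment of the call.
- finish_job(): hands the job in; it is judged then, once.
Trained networks look in the newest picture that a camera, given by its name, has taken for a name from the list of things; names that differ only in an ending like _2 or _b are one class to them, and where a whole thing is asked for, a point or a joint stands for the part that bears it (a point fixed in the world has none). Each returns a list of dicts, best first, with "score" (0 to 1); they miss things now and then, are a little off and sometimes report something else, mostly with a low value. They report only what shows in the picture. A call takes as long as a camera call.
- look_for(camera, query): "extent" ([left, top, right, bottom] in pixels, round what is visible of it).
- cut_out(camera, query): "region" (400x640 bool, what is visible of it) and "extent" ([left, top, right, bottom] in pixels, round what is visible of it).
- tip_of(camera, query): "at" ([row, column] in pixels: a listed point, or the origin of a listed thing).
The state is a dict: "time": time; "q": joint angles; "joint_vel": joint speeds; "joint_torque": joint torques, N m; "tool_pos": TCP position; "tcp_rot": TCP orientation; "wrist_force": force on the tool from outside, world axes, zero at the start; "torque": the same for the moment, N m; "width": opening from 0.0 (shut) to 1.0 (fully open); "grip_force": force on a finger pad.
Only numpy, scipy, OpenCV 4.12 (cv2) and the standard library are available. Lean on these libraries where they do the work, as an engineer would, in place of code of your own. Each camera call takes 0.05 s, during which the arm holds its last target. There are 200 camera calls.

TASK

On the stone-setting fixture, turn the turret clockwise (seen from above; it has a black handle) until the seat with the brass stud rests under the red-capped press, then on by three more clicks, one at a time, letting it rest still for a moment in each click, so that the third seat after the studded one stands under the press; do not go past it. Then press the red cap gently all the way down to set that stone, and only that one, and let it spring back up. Leave everything else on the bench where it is.

Things in the scene. Friction and masses are not known exactly. Their poses are not given: they have to be found in the camera images.
- turret (a joint): turn of the turret, rad, growing clockwise seen from above. It clicks into rests at whole multiples of 0.628 (36 degrees), starting at 0, 0.628 or 1.257; the studded seat is under the press at 1.885, the third after it at 3.770. Past the crest half-way between rests it snaps on, against up to 0.2 N m; let go, it settles in the nearest. A rest counts when it stands within 0.1 for 0.3 s, held or free
- turret_grip (a point): point on the turret's upright axis at the height to grip its handle, 97 mm above the bench. The handle is a black upright bar, 48 mm long, 16 mm thick, from 64 to 116 mm above the bench (19 mm below this point to its top). This frame turns with the turret: x runs along the bar's length, y across its 16 mm thickness, z up. Stops bar turning back beyond -0.25 rad
- brass_stud (a point): top of the brass stud, 14 mm across, 7 mm high, standing on the turret plate 50 mm from its axis, just inside the seat it marks
- plunger_top (a point): centre of the top of the press's red round cap, 30 mm across, 112 mm above the bench when up. It is 76 mm from the turret's axis, carried by a green overarm from a green column outside the turret's rim. It is pushed straight down
- plunger (a joint): travel of the press plunger, m: 0 up, 0.007 fully down against a firm stop. Its spring asks about 3 N at first and 8 N at the stop and pushes it back up. It is all the way down above 0.006; more than 40 N on it is not gentle
- fixture: the fixed fixture: dark board 250 by 340 by 12 mm. Origin on the bench under the turret's axis; press towards its +y, steel click housing towards -y. The turret is a level aluminium plate 192 mm across, top 50 mm above the bench, with ten seats 36 degrees apart at 76 mm radius (dark steel cups, each with a round stone 11 mm high); in each rest one seat is exactly under the press
- tweezers: dark steel tweezers, 120 mm long, lying loose on the fixture's board; leave alone
- stone_dish: white dish of pebbles, 68 mm across, 22 mm high; origin under its centre; leave alone
- glue: glue bottle with orange cap, 38 mm across, 85 mm high; origin under its centre; leave alone
- brush: wooden brush, 190 mm long, lying; leave alone
- sort_tray: dark wooden sorting tray of stones, 160 by 240 by 22 mm; leave alone
- mug: blue mug, 76 mm across, 85 mm high; leave alone

How it is judged:
By the outcome, as a careful person would: the job done as asked, in the order asked, and still so for the second after the job is handed in, with the robot touching nothing.
It also fails if it takes over 70 s, if anything falls off the work surface, if the arm or the gripper's body presses on something with over 40 N, if the wrist force passes 120 N, or if a joint passes its speed limit or range.

## Working session

There is one attempt and no reset: what is moved stays moved. The work goes in short steps, Python scripts to look and compute and a tool call to move; the robot and the scene stay as the last step left them, time stands still between calls to the robot, and variables do not carry over. Pictures are saved under pics/ and viewed, at most 10 in all, crops included, and the job is handed in when it is done.

Besides the shell and the picture viewer there is one more tool, called after "Call:" as name([rows], argument=value, ...), one row to a line, values as JSON. step_arm: Moves the arm, as the interface text tells. Its arguments: {"type":"object","properties":{"targets":{"type":"array","items":{"type":"array"}},"grip_force":{"type":"number"}},"required":["targets"]}

```bash
mkdir -p pics; ls; cat > h.py <<'E'
import numpy as np, cv2
from workcell import *
from scipy.spatial.transform import Rotation as R
def ray(cal,rc):
    K=cal["camera_matrix"];Rm=np.array(cal["R"]);t=np.array(cal["t"])
    d=Rm.T@np.linalg.solve(np.array(K),[rc[1],rc[0],1.]);return -Rm.T@t,d/np.linalg.norm(d)
def atz(cal,rc,z):
    o,d=ray(cal,rc);return o+d*(z-o[2])/d[2]
def tri(rs):
    A=0;b=0
    for o,d in rs:
        P=np.eye(3)-np.outer(d,d);A=A+P;b=b+P@o
    return np.linalg.solve(A,b)
def save(n,im): cv2.imwrite("pics/"+n,cv2.cvtColor(im,cv2.COLOR_RGB2BGR))
E
python3 - <<'E'
from h import *
ims={c:read_camera(c) for c in("scene","top")}
rs={}
for c in ims:
    cal=calibration(c); save(c+"1.png",ims[c])
    for q in("turret_grip","brass_stud","plunger_top","fixture"):
        r=tip_of(c,q)
        for x in r[:2]:
            print(c,q,round(x["score"],2),np.round(x["at"],1))
        if r: rs.setdefault(q,[]).append(ray(cal,r[0]["at"]))
for q in rs:
    if len(rs[q])>1: print(q,tri(rs[q]).round(4))
s=read_state();print(s["time"],s["tool_pos"],s["tcp_rot"],s["wrist_force"])
E
```

```text
pics
scene turret_grip 0.68 [165.6 383.9]
scene brass_stud 0.78 [157.  379.7]
scene plunger_top 0.63 [162.4 413.1]
scene fixture 0.56 [182.5 380.3]
top turret_grip 0.93 [214. 256.]
top turret_grip 0.71 [235.5 257.6]
top brass_stud 0.93 [238.2 259.5]
top fixture 0.96 [221.4 258. ]
turret_grip [ 0.5214 -0.0183  0.0978]
brass_stud [ 0.4667 -0.0171  0.0573]
fixture [ 0.5124 -0.0119  0.0016]
0.5 [0.17143301 0.65282981 0.30380735] [-4.02285542e-01 -3.11571437e+00  2.08420141e-04] [ 0.1882976  -0.98563492 -0.18453326]
```

```bash
python3 - <<'E'
from h import *
a=cv2.imread("pics/scene1.png")[100:250,280:480];b=cv2.imread("pics/top1.png")[130:310,160:360]
cv2.imwrite("pics/crop1.png",np.hstack([cv2.resize(a,(400,300)),cv2.resize(b,(400,360))[:300]]))
cv2.imwrite("pics/topcrop.png",cv2.resize(b,(640,576),interpolation=cv2.INTER_CUBIC))
cv2.imwrite("pics/scenecrop.png",cv2.resize(a,(800,600),interpolation=cv2.INTER_CUBIC))
E
```

```text
(no output)
```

View pics/topcrop.png

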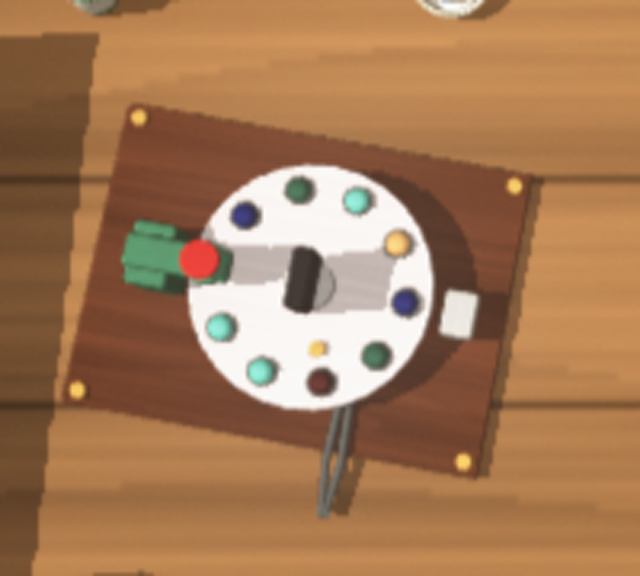

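View pics/scenecrop.png

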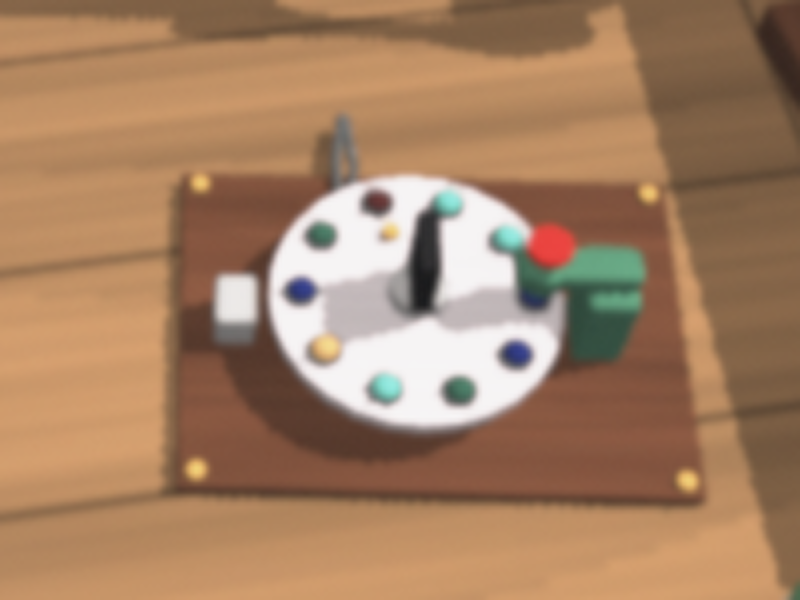

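View pics/top1.png

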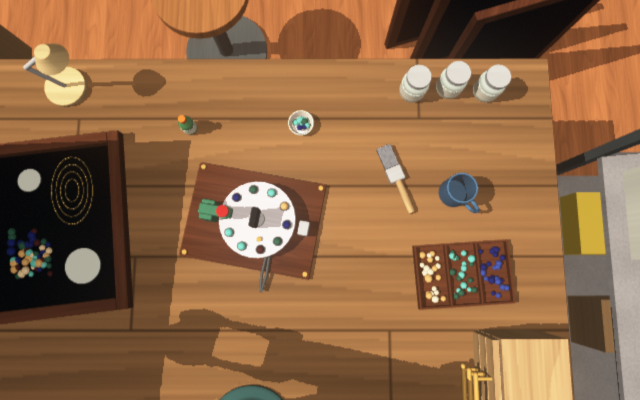

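```bash
python3 - <<'E'
from h import *
s=read_state();M=R.from_rotvec(s["tcp_rot"]).as_matrix();print(M.round(3),s["q"])
tgt=np.array([.50,-.015,.304]);print("tool shift mm",(M.T@(tgt-s["tool_pos"])*1e3).round(1))
c=calibration("wrist");Rw=np.array(c["R"]);print("cam in tool",(M.T@(-Rw.T@np.array(c["t"])-s["tool_pos"])).round(3),(M.T@Rw.T).round(3))
print(nose_length())if callable(nose_length) else print(nose_length)
# board corner pins from both views (z~0.012)
S=lambda x,y:(100+y/4,280+x/4);T=lambda x,y:(130+y/3.2,160+x/3.2)
for p in[(133,105),(139,117),(514,186),(77,390),(463,461)]:print("T",atz(calibration("top"),T(*p),.014).round(4))
for p in[(687,480),(196,469),(648,193),(200,183)]:print("S",atz(calibration("scene"),S(*p),.014).round(4))
print("cap",tri([ray(calibration("top"),T(199,259)),ray(calibration("scene"),S(551,246))]).round(4))
print("turret centre",atz(calibration("top"),T(311,287),.05).round(4))
E
```

```text
[[-0.967  0.254 -0.   ]
 [ 0.254  0.967 -0.   ]
 [-0.    -0.    -1.   ]] [ 1.27709818e+00  2.63947526e-01  1.60407453e+00 -7.29489814e-06
  1.27370395e+00 -3.68867301e-02]
tool shift mm [-4.874e+02 -5.625e+02 -1.000e-01]
cam in tool [ 0.074  0.001 -0.07 ] [[ 0.001 -0.955 -0.295]
 [ 1.     0.     0.001]
 [-0.001 -0.295  0.955]]
0.0726
T [0.6671 0.1411 0.014 ]
T [0.657  0.1358 0.014 ]
T [ 0.5986 -0.1726  0.014 ]
T [0.434  0.1775 0.014 ]
T [ 0.3772 -0.1316  0.014 ]
S [0.6578 0.1372 0.014 ]
S [ 0.6012 -0.1714  0.014 ]
S [0.4359 0.1782 0.014 ]
S [ 0.3794 -0.1304  0.014 ]
cap [0.5284 0.0635 0.1074]
turret centre [ 0.5127 -0.0134  0.05  ]
```

Call:
step_arm([
  [[0,0,0],[-25,-27.9,0],85],
  [[0,0,0],[-25,-27.9,0],85],
  [[0,0,0],[-25,-27.9,0],85],
  [[0,0,0],[-25,-27.9,0],85],
  [[0,0,0],[-25,-27.9,0],85],
])

```text
time: 0.92
tool_pos: [0.2573, 0.4847, 0.3039]
tcp_rot: [0.401, 3.116, 0.0]
wrist_force: [0.6, 0.7, 0.4]
width: 0.993
grip_force: 0.0
```

Call:
step_arm([
  [[0,0,0],[-25,-27.9,0],85],
  [[0,0,0],[-25,-27.9,0],85],
  [[0,0,0],[-25,-27.9,0],85],
  [[0,0,0],[-25,-27.9,0],85],
  [[0,0,0],[-25,-27.9,0],85],
])

```text
time: 1.33
tool_pos: [0.3428, 0.3179, 0.3042]
tcp_rot: [0.401, 3.115, 0.001]
wrist_force: [0.6, 0.1, -0.0]
width: 0.996
grip_force: 0.0
```

Call:
step_arm([
  [[0,0,0],[-25,-27.9,0],85],
  [[0,0,0],[-25,-27.9,0],85],
  [[0,0,0],[-25,-27.9,0],85],
  [[0,0,0],[-25,-27.9,0],85],
  [[0,0,0],[-25,-27.9,0],85],
])

```text
time: 1.75
tool_pos: [0.4283, 0.1511, 0.3044]
tcp_rot: [0.402, 3.114, 0.001]
wrist_force: [0.5, 0.4, -0.5]
width: 0.994
grip_force: 0.0
```

Call:
step_arm([
  [[0,0,0],[-25,-27.9,0],85],
  [[0,0,0],[-25,-27.9,0],85],
  [[0,0,0],[-25,-27.9,0],85],
  [[0,0,-0.073],[-25,-27.9,0],85],
  [[0,0,0],[-25,-27.9,0],50],
])

```text
time: 2.17
tool_pos: [0.516, -0.0145, 0.3043]
tcp_rot: [0.285, 3.128, 0.0]
wrist_force: [1.4, 0.2, -0.0]
width: 0.881
grip_force: 0.0
```

```bash
cat > w.py <<'E'
from h import *
s=read_state();cal=calibration("wrist");im=read_camera("wrist");save("w%d.png"%(s["time"]*100),im)
M=R.from_rotvec(s["tcp_rot"]).as_matrix()
print("w%d.png"%(s["time"]*100),s["tool_pos"].round(4) if hasattr(s["tool_pos"],"round") else s["tool_pos"],"yaw x",np.degrees(np.arctan2(M[1,0],M[0,0])).round(2),"z",M[:,2].round(3),"q",np.round(s["q"],3),s["width"])
for q,z in(("turret_grip",.097),("brass_stud",.057),("plunger_top",.112),("fixture",0.)):
    for x in tip_of("wrist",q)[:2]: print(q,round(x["score"],2),np.round(x["at"],1),atz(cal,x["at"],z).round(4))
E
python3 w.py
```

```text
w216.png [ 0.516  -0.0145  0.3043] yaw x 169.61 z [ 0.001 -0.    -1.   ] q [-0.076 -0.039  1.939  0.     1.242 -1.466] 0.8811503590820379
turret_grip 0.88 [180.6 321.8] [ 0.5156 -0.0127  0.097 ]
brass_stud 0.7 [119.  308.1] [ 0.4673 -0.0164  0.057 ]
plunger_top 0.68 [182.9 422.5] [0.5278 0.0658 0.112 ]
fixture 0.6 [157.9 324.6] [ 0.5161 -0.0095  0.    ]
```

View pics/w216.png

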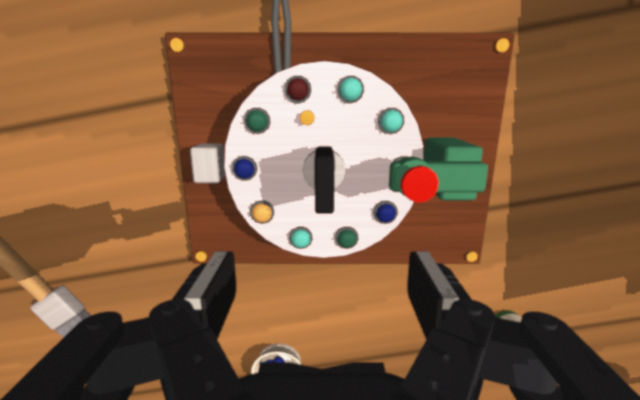

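```bash
python3 - <<'E'
from h import *
cal=calibration("wrist");im=cv2.imread("pics/w216.png")
# plate edge points projected to z=.05
m=((im.min(2)>165)).astype(np.uint8);n,l,st,ce=cv2.connectedComponentsWithStats(m)
print([(st[i][:5]) for i in np.argsort(-st[:,4])[1:4]])
i=l[80,324] or l[120,360];c=max(cv2.findContours((l==i).astype(np.uint8),cv2.RETR_EXTERNAL,cv2.CHAIN_APPROX_NONE)[0],key=len)
P=np.array([atz(cal,(p[0][1],p[0][0]),.05)[:2] for p in c]).astype(np.float32)
h=cv2.convexHull(P)[:,0];print("enclosing",cv2.minEnclosingCircle(P))
d=(im.max(2)<60).astype(np.uint8);n,l,st,ce=cv2.connectedComponentsWithStats(d);i=l[185,324];print("bar",st[i],ce[i])
for y in range(st[i][1],st[i][1]+st[i][3],8):
    xs=np.where(l[y]==i)[0];print(y,xs.min(),xs.max(),end="; ")
for rc in[(212,316),(212,333),(180,324)]:print(atz(cal,rc,.116).round(4))
r=cv2.inRange(im,(0,0,180),(70,70,255));M=cv2.moments(r,True);p=(M["m01"]/M["m00"],M["m10"]/M["m00"]);print("cap",p,atz(cal,p,.111))
E
```

```text
[array([  225,    62,   198,   195, 18766], dtype=int32), array([ 32, 293,  44,  35, 853], dtype=int32), array([192, 148,  27,  34, 815], dtype=int32)]
enclosing ((0.5140833258628845, -0.00853649526834488), 0.09533526003360748)
bar [ 315  148   18   64 1103] [323.73617407 179.48685403]
148 318 330; 156 316 332; 164 315 332; 172 315 332; 180 315 332; 188 316 332; 196 316 332; 204 316 332; [ 0.5342 -0.0189  0.116 ]
[ 0.5367 -0.0056  0.116 ]
[ 0.5095 -0.0079  0.116 ]
cap (184.1975051975052, 420.0155925155925) [0.52809976 0.06600209 0.111     ]
```

Call:
step_arm([
  [[0,0,0],[1.8,1.5,25],50],
  [[0,0,0],[1.8,1.5,25],50],
  [[0,0,0],[0,0,20],50],
  [[0,0,0],[0,0,0],50],
])

```text
time: 2.75
tool_pos: [0.509, -0.0071, 0.2293]
tcp_rot: [-0.284, -3.12, -0.0]
wrist_force: [-1.3, 0.1, -1.1]
width: 0.579
grip_force: 0.0
```

```bash
python3 w.py; python3 - <<'E'
from h import *
import glob
f=sorted(glob.glob("pics/w[0-9]*.png"))[-1];cal=calibration("wrist");im=cv2.imread(f);print(f)
s=read_state();print(s["tool_pos"])
d=(im.max(2)<60).astype(np.uint8);n,l,st,ce=cv2.connectedComponentsWithStats(d)
for i in range(1,n):
    if st[i][4]>300: print(st[i],ce[i].round(1))
r=cv2.inRange(im,(0,0,180),(70,70,255));M=cv2.moments(r,True);p=(M["m01"]/M["m00"],M["m10"]/M["m00"]);print("cap",p,atz(cal,p,.111))
E
```

```text
w275.png [ 0.509  -0.0071  0.2293] yaw x 169.59 z [-0.009  0.001 -1.   ] q [-0.063  0.015  2.03   0.     1.106 -1.452] 0.5794004829156812
turret_grip 0.73 [227.3 315.6] [ 0.517  -0.0111  0.097 ]
brass_stud 0.81 [140.2 295.7] [ 0.4657 -0.0163  0.057 ]
plunger_top 0.69 [232.7 444. ] [0.5281 0.064  0.112 ]
fixture 0.82 [183.2 315.8] [ 0.5136 -0.0118  0.    ]
fixture 0.26 [233.  445.6] [0.5831 0.0993 0.    ]
pics/w275.png
[ 0.51375272 -0.00840316  0.23593943]
[442 164  30  34 711] [455.2 183.4]
[ 302  179   26   92 2161] [314.9 224.3]
[   23   246   597   154 39075] [321.4 352.2]
cap (233.3507418397626, 443.41899109792286) [0.53863936 0.0645626  0.111     ]
```

```bash
cat >> w.py <<'E'
im=cv2.cvtColor(im,cv2.COLOR_RGB2BGR)
d=(im.max(2)<60).astype(np.uint8);n,l,st,ce=cv2.connectedComponentsWithStats(d)
for i in range(1,n):
    if st[i][4]>300: print(st[i],ce[i].round(1))
    if 800<st[i][4]<6000:
        b=st[i][1]+st[i][3];xs=np.where(l[b-6]==i)[0]
        e=atz(cal,(b,xs.mean()+.5),.116);print("bar end",e.round(4),"axis",(e-.024*np.array([-M[0,0],-M[1,0],0])).round(4))
r=cv2.inRange(im,(0,0,180),(70,70,255));m=cv2.moments(r,True);p=(m["m01"]/m["m00"],m["m10"]/m["m00"]);c=atz(cal,p,.111);print("cap",np.round(p,1),c.round(4),"axis by cap",(c-.076*np.array([.182,.983,0])).round(4))
E
python3 w.py
```

```text
w300.png [ 0.5138 -0.0084  0.2359] yaw x 169.52 z [ 0.003 -0.    -1.   ] q [-0.065  0.011  2.02   0.     1.107 -1.453] 0.5854078313681548
turret_grip 0.82 [210.9 311.4] [ 0.5145 -0.0137  0.097 ]
brass_stud 0.91 [131.8 296.8] [ 0.4676 -0.0164  0.057 ]
plunger_top 0.9 [220.2 442.1] [0.5294 0.0641 0.112 ]
fixture 0.81 [174.7 318.3] [ 0.5154 -0.0101  0.    ]
[441 154  28  31 649] [453.3 171.6]
[ 303  167   25   89 2035] [315.3 210.6]
bar end [ 0.537  -0.0147  0.116 ] axis [ 0.5134 -0.0103  0.116 ]
[   23   244   597   156 39098] [321.5 352.1]
cap [219.  441.2] [0.5289 0.064  0.111 ] axis by cap [ 0.5151 -0.0107  0.111 ]
```

Call:
step_arm([
  [[0,0,0],[0,-2.5,25],45],
  [[0,0,0],[0,0,30],45],
  [[0,0,0],[0,0,25],45],
  [[0,0,0],[0,0,5],45],
  [[0,0,0],[0,0,0],45],
])

```text
time: 3.67
tool_pos: [0.5106, -0.0113, 0.1469]
tcp_rot: [-0.288, -3.123, 0.0]
wrist_force: [1.0, 0.2, -0.1]
width: 0.524
grip_force: 0.0
```

Call:
step_arm([
  [[0,0,0],[0,0,0],20],
  [[0,0,0],[0,0,0],10],
  [[0,0,0],[0,0,0],5],
  [[0,0,0],[0,0,0],5],
], grip_force=30)

```text
time: 4.0
tool_pos: [0.5138, -0.0118, 0.151]
tcp_rot: [0.288, 3.125, -0.001]
wrist_force: [-0.2, -2.1, 4.3]
width: 0.182
grip_force: 31.9
```

Call:
step_arm([
  [[0,0,0.105],[0,0,0],5],
  [[0,0,0.105],[0,0,0],5],
  [[0,0,0.105],[0,0,0],5],
  [[0,0,0.105],[0,0,0],5],
  [[0,0,0.104],[0,0,0],5],
], grip_force=50)

```text
time: 4.42
tool_pos: [0.5138, -0.0117, 0.1511]
tcp_rot: [1.095, 2.94, 0.001]
wrist_force: [-0.6, -1.9, 4.5]
width: 0.18
grip_force: 49.9
```

Call:
step_arm([
  [[0,0,0.104],[0,0,0],5],
  [[0,0,0],[0,0,0],5],
  [[0,0,0],[0,0,0],5],
  [[0,0,0],[0,0,0],5],
  [[0,0,0],[0,0,0],5],
])

```text
time: 4.83
tool_pos: [0.5138, -0.0117, 0.1511]
tcp_rot: [1.236, 2.884, 0.001]
wrist_force: [-0.5, -2.1, 6.4]
width: 0.18
grip_force: 50.1
```

```bash
python3 w.py; python3 -c "
from h import *
s=read_state();print(s['time'],s['wrist_force'],s['torque'],s['q'][5])"
```

```text
w483.png [ 0.5138 -0.0117  0.1511] yaw x 133.59 z [ 0.004 -0.001 -1.   ] q [-7.100e-02  1.090e-01  2.092e+00 -1.000e-03  9.370e-01 -8.310e-01] 0.18028790038619982
turret_grip 0.82 [280.9 319.8] [ 0.5148 -0.0111  0.097 ]
brass_stud 0.84 [149.2 291.1] [0.4723 0.0136 0.057 ]
plunger_top 0.98 [184.6 507.1] [0.5283 0.064  0.112 ]
fixture 0.89 [204.9 321.1] [ 0.5158 -0.0111  0.    ]
[ 449   71   64   54 2159] [480.7  93.3]
bar end [0.5051 0.0691 0.116 ] axis [0.4886 0.0865 0.116 ]
[   38   204   568   196 45575] [320.8 343.4]
cap [184.3 507.6] [0.5289 0.0644 0.111 ] axis by cap [ 0.5151 -0.0104  0.111 ]
5.0833 [ 3.60567105e-04 -1.68704861e+00  6.20585136e+00] [-0.39199405  0.15780971 -0.04697238] -0.8312741294789012
```

Call:
step_arm([
  [[0,0,0.105],[0,0,0],5],
  [[0,0,0.105],[0,0,0],5],
  [[0,0,0.105],[0,0,0],5],
  [[0,0,0.105],[0,0,0],5],
  [[0,0,0.104],[0,0,0],5],
])

```text
time: 5.5
tool_pos: [0.5139, -0.0117, 0.1511]
tcp_rot: [1.947, 2.46, 0.003]
wrist_force: [0.1, -1.5, 6.7]
width: 0.179
grip_force: 49.9
```

Call:
step_arm([
  [[0,0,0.104],[0,0,0],5],
  [[0,0,0],[0,0,0],5],
  [[0,0,0],[0,0,0],5],
  [[0,0,0],[0,0,0],5],
  [[0,0,0],[0,0,0],5],
])

```text
time: 5.92
tool_pos: [0.5139, -0.0117, 0.1511]
tcp_rot: [2.067, 2.361, 0.003]
wrist_force: [0.5, -2.1, 5.6]
width: 0.181
grip_force: 49.9
```

Call:
step_arm([
  [[0,0,0],[0,0,0],5],
  [[0,0,0],[0,0,0],5],
])

```text
time: 6.08
tool_pos: [0.5139, -0.0117, 0.1511]
tcp_rot: [2.067, 2.361, 0.003]
wrist_force: [0.8, -0.8, 4.7]
width: 0.182
grip_force: 49.9
```

Call:
step_arm([
  [[0,0,0.105],[0,0,0],5],
  [[0,0,0.105],[0,0,0],5],
  [[0,0,0.105],[0,0,0],5],
  [[0,0,0.105],[0,0,0],5],
  [[0,0,0.104],[0,0,0],5],
])

```text
time: 6.5
tool_pos: [0.514, -0.0117, 0.1511]
tcp_rot: [2.613, 1.739, 0.005]
wrist_force: [1.3, -0.7, 5.5]
width: 0.188
grip_force: 49.8
```

Call:
step_arm([
  [[0,0,0.104],[0,0,0],5],
  [[0,0,0],[0,0,0],5],
  [[0,0,0],[0,0,0],5],
  [[0,0,0],[0,0,0],5],
  [[0,0,0],[0,0,0],5],
])

```text
time: 6.92
tool_pos: [0.514, -0.0117, 0.1511]
tcp_rot: [2.695, 1.609, 0.005]
wrist_force: [1.4, -1.7, 6.2]
width: 0.179
grip_force: 49.9
```

Call:
step_arm([
  [[0,0,0],[0,0,0],5],
  [[0,0,0],[0,0,0],5],
  [[0,0,0],[0,0,0],5],
])

```text
time: 7.17
tool_pos: [0.514, -0.0117, 0.1511]
tcp_rot: [2.695, 1.609, 0.005]
wrist_force: [1.5, -1.4, 4.7]
width: 0.183
grip_force: 49.9
```

```bash
python3 w.py; python3 -c "
from h import *
s=read_state();print(s['time'],s['wrist_force'],s['torque'],s['q'][5])
for c in ('scene','top'):
    read_camera(c)
    for x in tip_of(c,'brass_stud')[:2]: print(c,x['score'],atz(calibration(c),x['at'],.057).round(4))"
```

```text
w716.png [ 0.514  -0.0117  0.1511] yaw x 61.66 z [ 0.004 -0.001 -1.   ] q [-0.071  0.109  2.092 -0.     0.937  0.424] 0.18275703933162818
turret_grip 0.9 [285.3 317.9] [ 0.5135 -0.0118  0.097 ]
brass_stud 0.81 [149.8 290.4] [0.5251 0.0378 0.057 ]
plunger_top 0.78 [100.3 243.5] [0.5287 0.0637 0.112 ]
plunger_top 0.3 [305.6 185.6] [0.4713 0.0121 0.112 ]
fixture 0.71 [205.5 321.2] [ 0.5157 -0.0113  0.    ]
fixture 0.23 [306.2 186.3] [ 0.3897 -0.0334  0.    ]
[ 263    0   41   48 1006] [285.   18.6]
bar end [0.5456 0.071  0.116 ] axis [0.557  0.0921 0.116 ]
[   38   204   568   196 45599] [321.6 343.5]
cap [ 97.  245.6] [0.5296 0.0643 0.111 ] axis by cap [ 0.5158 -0.0104  0.111 ]
7.4167 [ 0.71750385 -1.71099999  5.80082752] [-0.35892243  0.2539192  -0.0506696 ] 0.4239923632113843
scene 0.95 [0.5306 0.0361 0.057 ]
top 0.86 [0.5271 0.0309 0.057 ]
```

Call:
step_arm([
  [[0,0,0.105],[0,0,0],5],
  [[0,0,0.105],[0,0,0],5],
  [[0,0,0.105],[0,0,0],5],
  [[0,0,0.105],[0,0,0],5],
  [[0,0,0.104],[0,0,0],5],
])

```text
time: 8.03
tool_pos: [0.5141, -0.0117, 0.1511]
tcp_rot: [3.023, 0.848, 0.006]
wrist_force: [1.0, -2.3, 6.4]
width: 0.181
grip_force: 50.0
```

Call:
step_arm([
  [[0,0,0.104],[0,0,0],5],
  [[0,0,0],[0,0,0],5],
  [[0,0,0],[0,0,0],5],
  [[0,0,0],[0,0,0],5],
  [[0,0,0],[0,0,0],5],
])

```text
time: 8.45
tool_pos: [0.5141, -0.0118, 0.151]
tcp_rot: [3.061, 0.698, 0.006]
wrist_force: [1.5, -2.8, 5.0]
width: 0.18
grip_force: 50.0
```

Call:
step_arm([
  [[0,0,0],[0,0,0],5],
  [[0,0,0],[0,0,0],5],
  [[0,0,0],[0,0,0],5],
])

```text
time: 8.7
tool_pos: [0.5141, -0.0118, 0.1511]
tcp_rot: [3.061, 0.698, 0.006]
wrist_force: [1.1, -2.0, 5.8]
width: 0.181
grip_force: 50.0
```

Call:
step_arm([
  [[0,0,0.105],[0,0,0],5],
  [[0,0,0.105],[0,0,0],5],
  [[0,0,0.105],[0,0,0],5],
  [[0,0,0.105],[0,0,0],5],
  [[0,0,0.104],[0,0,0],5],
])

```text
time: 9.12
tool_pos: [0.5141, -0.0118, 0.1511]
tcp_rot: [3.138, -0.127, 0.007]
wrist_force: [2.5, -2.0, 5.3]
width: 0.181
grip_force: 50.0
```

Call:
step_arm([
  [[0,0,0.104],[0,0,0],5],
  [[0,0,0],[0,0,0],5],
  [[0,0,0],[0,0,0],5],
  [[0,0,0],[0,0,0],5],
  [[0,0,0],[0,0,0],5],
])

```text
time: 9.53
tool_pos: [0.5141, -0.0119, 0.151]
tcp_rot: [3.128, -0.282, 0.007]
wrist_force: [1.6, -3.1, 5.1]
width: 0.182
grip_force: 50.0
```

Call:
step_arm([
  [[0,0,0],[0,0,0],5],
  [[0,0,0],[0,0,0],5],
  [[0,0,0],[0,0,0],5],
])

```text
time: 9.78
tool_pos: [0.5141, -0.0119, 0.1511]
tcp_rot: [3.128, -0.282, 0.007]
wrist_force: [2.4, -3.0, 5.7]
width: 0.184
grip_force: 50.0
```

```bash
python3 w.py | grep -v fixture
```

```text
w978.png [ 0.5141 -0.0119  0.1511] yaw x -10.31 z [ 0.004 -0.001 -1.   ] q [-7.100e-02  1.090e-01  2.092e+00 -1.000e-03  9.360e-01  1.680e+00] 0.18350908325162144
turret_grip 0.94 [280.8 319.6] [ 0.5161 -0.0104  0.097 ]
brass_stud 0.55 [146.6 291.4] [ 0.5663 -0.0057  0.057 ]
plunger_top 0.74 [302.5 114.5] [0.5294 0.0635 0.112 ]
[   6  175  192  112 6126] [114.7 215.9]
[   36   204   570   196 45833] [321.1 343.2]
cap [301.2 115. ] [0.5294 0.064  0.111 ] axis by cap [ 0.5156 -0.0107  0.111 ]
```

Turned 179.8° so far and two past the stud; one more click.

Call:
step_arm([
  [[0,0,0.105],[0,0,0],5],
  [[0,0,0.105],[0,0,0],5],
  [[0,0,0.105],[0,0,0],5],
  [[0,0,0.105],[0,0,0],5],
  [[0,0,0.104],[0,0,0],5],
])

```text
time: 10.45
tool_pos: [0.5141, -0.0119, 0.1511]
tcp_rot: [-2.946, 1.09, -0.007]
wrist_force: [1.2, -3.6, 5.6]
width: 0.18
grip_force: 49.9
```

Call:
step_arm([
  [[0,0,0.104],[0,0,0],5],
  [[0,0,0],[0,0,0],5],
  [[0,0,0],[0,0,0],5],
  [[0,0,0],[0,0,0],5],
  [[0,0,0],[0,0,0],5],
])

```text
time: 10.87
tool_pos: [0.5141, -0.012, 0.1511]
tcp_rot: [-2.888, 1.235, -0.007]
wrist_force: [0.8, -3.2, 5.4]
width: 0.178
grip_force: 50.0
```

Call:
step_arm([
  [[0,0,0],[0,0,0],5],
  [[0,0,0],[0,0,0],5],
  [[0,0,0],[0,0,0],5],
])

```text
time: 11.12
tool_pos: [0.514, -0.012, 0.151]
tcp_rot: [-2.888, 1.235, -0.007]
wrist_force: [0.2, -3.5, 5.9]
width: 0.181
grip_force: 50.0
```

```bash
python3 w.py | grep -v fixture
```

```text
w1111.png [ 0.514 -0.012  0.151] yaw x -46.29 z [ 0.004 -0.001 -1.   ] q [-7.100e-02  1.090e-01  2.092e+00 -1.000e-03  9.370e-01  2.308e+00] 0.18120282182743097
turret_grip 0.96 [280.5 320.2] [ 0.5162 -0.0111  0.097 ]
brass_stud 0.82 [149.8 289.2] [ 0.5595 -0.0346  0.057 ]
[   36   204   570   196 47833] [313.5 341.9]Traceback (most recent call last):
  File "w.py", line 14, in <module>
    r=cv2.inRange(im,(0,0,180),(70,70,255));m=cv2.moments(r,True);p=(m["m01"]/m["m00"],m["m10"]/m["m00"]);c=atz(cal,p,.111);print("cap",np.round(p,1),c.round(4),"axis by cap",(c-.076*np.array([.182,.983,0])).round(4))
                                                                     ~~~~~~~~^~~~~~~~~
ZeroDivisionError: float division by zero
```

Call:
step_arm([
  [[0,0,0],[0,0,0],25],
  [[0,0,0],[0,0,0],40],
  [[0,0,0],[0,0,0],40],
  [[0,0,0],[0,0,0],40],
  [[0,0,0],[0,0,0],40],
])

```text
time: 11.78
tool_pos: [0.512, -0.0112, 0.1486]
tcp_rot: [2.888, -1.237, -0.001]
wrist_force: [-1.0, 0.7, -0.8]
width: 0.466
grip_force: 0.0
```

Call:
step_arm([
  [[0,0,0],[0,0,-10],40],
  [[0,0,0],[0,0,-20],40],
  [[0,0,0],[0,0,-25],40],
  [[0,0,0],[0,0,-25],40],
  [[0,0,0],[0,0,-15],40],
])

```text
time: 12.2
tool_pos: [0.5133, -0.0113, 0.2474]
tcp_rot: [-2.886, 1.237, -0.006]
wrist_force: [0.1, -0.2, 0.2]
width: 0.468
grip_force: 0.0
```

Call:
step_arm([
  [[0,0,-0.105],[0,0,0],30],
  [[0,0,-0.105],[0,0,0],20],
  [[0,0,-0.105],[0,0,0],10],
  [[0,0,-0.105],[0,0,0],0],
  [[0,0,-0.105],[0,0,0],0],
])

```text
time: 12.62
tool_pos: [0.5123, -0.0113, 0.2447]
tcp_rot: [-3.111, 0.438, -0.001]
wrist_force: [0.3, 0.1, 0.2]
width: -0.001
grip_force: 0.0
```

Call:
step_arm([
  [[0,0,-0.105],[0,0,0],0],
  [[0,0,0],[0,-25,0],0],
  [[0,0,0],[0,-20,0],0],
  [[0,0,0],[0,0,0],0],
  [[0,0,0],[0,0,0],0],
])

```text
time: 13.03
tool_pos: [0.5204, 0.0336, 0.2445]
tcp_rot: [3.129, -0.279, 0.001]
wrist_force: [0.4, 0.4, -0.6]
width: 0.002
grip_force: 0.0
```

```bash
sleep 0; python3 -c "from h import *; read_camera('top')"; python3 w.py | grep -v fixture; python3 -c "
from h import *
for c in ('scene','top'):
    save(c+'2.png',read_camera(c))
    for x in tip_of(c,'brass_stud')[:2]: print(c,x['score'],atz(calibration(c),x['at'],.057).round(4))"
```

```text
w1308.png [0.5203 0.033  0.2443] yaw x -10.25 z [ 0. -0. -1.] q [ 0.016  0.019  1.995 -0.     1.127  1.766] 0.00182869156338072
turret_grip 0.97 [205.2 388.8] [ 0.5145 -0.0106  0.097 ]
brass_stud 0.6 [123.6 404.2] [ 0.5606 -0.0351  0.057 ]
plunger_top 0.87 [206.8 270.4] [0.5321 0.0641 0.112 ]
[ 199  146   61   35 1040] [235.2 160.7]
bar end [0.5517 0.0734 0.116 ] axis [0.5754 0.0691 0.116 ]
[ 358  163   68   81 2981] [388.9 202.4]
bar end [0.4971 0.0019 0.116 ] axis [ 0.5207 -0.0023  0.116 ]
[    0   193   604   207 47836] [275.4 346.8]
cap [210.  271.8] [0.5296 0.0639 0.111 ] axis by cap [ 0.5158 -0.0108  0.111 ]
scene 0.86 [ 0.5588 -0.0252  0.057 ]
top 0.96 [ 0.5608 -0.0295  0.057 ]
```

View pics/w1308.png

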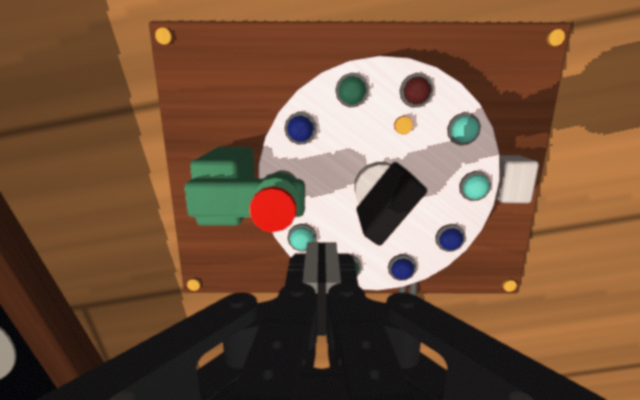

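Call:
step_arm([
  [[0,0,0],[3.2,-16,0],0],
  [[0,0,0],[0,-16,15],0],
  [[0,0,0],[0,0,20],0],
  [[0,0,0],[0,0,10],0],
  [[0,0,0],[0,0,0],0],
])

```text
time: 13.95
tool_pos: [0.5271, 0.0637, 0.1958]
tcp_rot: [3.128, -0.282, -0.009]
wrist_force: [-0.4, -0.0, -0.7]
width: 0.0
grip_force: 0.0
```

Call:
step_arm([
  [[0,0,0],[0,0,0],0],
  [[0,0,0],[0,0,0],0],
])

```text
time: 14.12
tool_pos: [0.5296, 0.0635, 0.1996]
tcp_rot: [-3.129, 0.283, -0.001]
wrist_force: [-0.1, 0.7, -0.1]
width: -0.001
grip_force: 0.0
```

```bash
python3 w.py | grep -v fixture; python3 -c "
from h import *
print(nose_length())
save('scene3.png',cv2.resize(read_camera('scene')[100:220,300:460],(800,600)));print(read_state()['wrist_force'])"
```

```text
w1411.png [0.5296 0.0635 0.1996] yaw x -10.35 z [ 0.001 -0.    -1.   ] q [ 0.073  0.087  2.013 -0.     1.041  1.824] -0.000787132148219765
turret_grip 0.82 [238.  461.2] [ 0.5147 -0.0102  0.097 ]
brass_stud 0.77 [136.4 473.9] [ 0.5606 -0.0362  0.057 ]
plunger_top 0.67 [249.9 321. ] [0.5286 0.065  0.112 ]
[ 218  161  136   49 1826] [272. 184.]
bar end [0.5525 0.0688 0.116 ] axis [0.5761 0.0645 0.116 ]
[ 414  183  104  108 6049] [462.4 234.5]
[    0   227   605   173 45399] [288.7 348.3]
[  0 352  35  48 615] [ 14.1 381.3]
cap [234.8 314.5] [0.5369 0.0668 0.111 ] axis by cap [ 0.5231 -0.0079  0.111 ]Traceback (most recent call last):
  File "<string>", line 3, in <module>
    print(nose_length())
          ~~~~~~~~~~~^^
TypeError: 'float' object is not callable
```

Call:
step_arm([
  [[0,0,0],[0,0,4],0],
  [[0,0,0],[0,0,4],0],
  [[0,0,0],[0,0,3],0],
  [[0,0,0],[0,0,1],0],
  [[0,0,0],[0,0,0],0],
])

```text
time: 14.78
tool_pos: [0.5287, 0.0638, 0.1861]
tcp_rot: [3.129, -0.283, -0.002]
wrist_force: [-0.6, -0.9, -0.2]
width: 0.003
grip_force: 0.0
```

Call:
step_arm([
  [[0,0,0],[0,0,1],0],
  [[0,0,0],[0,0,1],0],
  [[0,0,0],[0,0,1],0],
  [[0,0,0],[0,0,0.5],0],
  [[0,0,0],[0,0,0],0],
])

```text
time: 15.2
tool_pos: [0.5293, 0.0638, 0.1837]
tcp_rot: [-3.129, 0.283, -0.0]
wrist_force: [-1.5, 0.5, 2.6]
width: 0.002
grip_force: 1.6
```

Call:
step_arm([
  [[0,0,0],[0,0,1],0],
  [[0,0,0],[0,0,1],0],
  [[0,0,0],[0,0,1],0],
  [[0,0,0],[0,0,0.5],0],
  [[0,0,0],[0,0,0],0],
])

```text
time: 15.62
tool_pos: [0.5294, 0.0639, 0.1801]
tcp_rot: [-3.129, 0.283, -0.001]
wrist_force: [-1.4, -0.1, 5.9]
width: 0.001
grip_force: 2.8
```

Call:
step_arm([
  [[0,0,0],[0,0,0.7],0],
  [[0,0,0],[0,0,0.7],0],
  [[0,0,0],[0,0,0.6],0],
  [[0,0,0],[0,0,0],0],
])

```text
time: 15.95
tool_pos: [0.5294, 0.0639, 0.1783]
tcp_rot: [-3.129, 0.283, -0.001]
wrist_force: [-2.4, 0.1, 6.9]
width: 0.001
grip_force: 3.4
```

Call:
step_arm([
  [[0,0,0],[0,0,0.4],0],
  [[0,0,0],[0,0,0.4],0],
  [[0,0,0],[0,0,0.2],0],
  [[0,0,0],[0,0,0],0],
])

```text
time: 16.28
tool_pos: [0.5294, 0.0639, 0.1776]
tcp_rot: [-3.129, 0.283, -0.001]
wrist_force: [-3.1, 0.1, 7.2]
width: 0.001
grip_force: 4.0
```

Call:
step_arm([
  [[0,0,0],[0,0,0.3],0],
  [[0,0,0],[0,0,0.2],0],
  [[0,0,0],[0,0,0],0],
])

```text
time: 16.53
tool_pos: [0.5294, 0.0639, 0.1776]
tcp_rot: [-3.129, 0.283, -0.001]
wrist_force: [-4.4, -0.6, 11.5]
width: 0.001
grip_force: 5.4
```

Call:
step_arm([
  [[0,0,0],[0,0,0.2],0],
  [[0,0,0],[0,0,0],0],
  [[0,0,0],[0,0,0],0],
  [[0,0,0],[0,0,0],0],
])

```text
time: 16.87
tool_pos: [0.5294, 0.0639, 0.1776]
tcp_rot: [-3.129, 0.283, -0.001]
wrist_force: [-4.7, -0.5, 11.5]
width: 0.006
grip_force: 5.9
```

Call:
step_arm([
  [[0,0,0],[0,0,-2],0],
  [[0,0,0],[0,0,-3],0],
  [[0,0,0],[0,0,-5],0],
  [[0,0,0],[0,0,-20],0],
  [[0,0,0],[0,0,-30],0],
])

```text
time: 17.28
tool_pos: [0.5268, 0.0636, 0.2329]
tcp_rot: [3.128, -0.283, -0.012]
wrist_force: [0.3, 0.0, -0.2]
width: -0.002
grip_force: 0.0
```

Call:
step_arm([
  [[0,0,0],[0,0,-30],0],
  [[0,0,0],[0,0,-20],0],
  [[0,0,0],[0,0,0],0],
  [[0,0,0],[0,0,0],0],
  [[0,0,0],[0,0,0],0],
])

```text
time: 17.7
tool_pos: [0.5287, 0.0638, 0.285]
tcp_rot: [3.129, -0.283, -0.002]
wrist_force: [-0.4, -0.6, 0.4]
width: 0.002
grip_force: 0.0
```

```bash
python3 w.py | grep -v fixture; python3 -c "
from h import *
save('top3.png',read_camera('top'));print(read_state()['wrist_force'])"; ls pics|tail -3
```

```text
w1770.png [0.5287 0.0638 0.285 ] yaw x -10.33 z [-0.001 -0.    -1.   ] q [ 0.073  0.008  1.928 -0.     1.207  1.824] 0.0022711428361962987
turret_grip 0.67 [190.4 415.3] [ 0.5157 -0.0074  0.097 ]
brass_stud 0.64 [123.3 431.5] [ 0.559 -0.036  0.057]
plunger_top 0.81 [194.  322.7] [0.5303 0.0635 0.112 ]
[    0    67   604   333 56367] [243.2 328.9]
[253 142  48  29 510] [279.2 151.1]
[ 390  156   63   67 2264] [419.4 188.3]
bar end [0.4975 0.0025 0.116 ] axis [ 0.5211 -0.0018  0.116 ]
cap [194.2 322.5] [0.5298 0.0638 0.111 ] axis by cap [ 0.516 -0.011  0.111]
[0.05552555 0.33182613 0.15015187]
w483.png
w716.png
w978.png
```

View pics/top3.png

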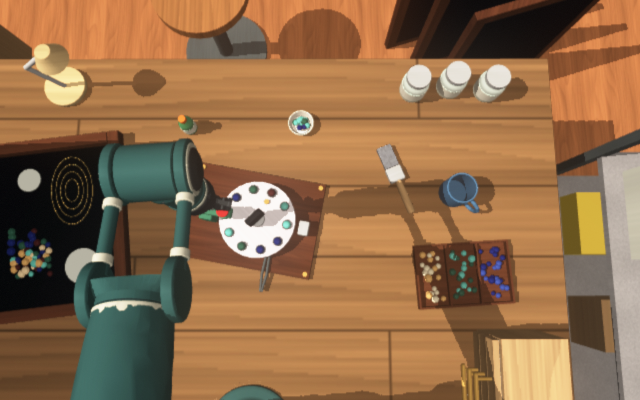

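The top view shows the turret where I left it, with the stud seat at about (267,201). The tweezers, dish, glue, brush, tray and mug have not moved, the cap is back up and the arm is clear.

```bash
python3 -c "
from workcell import *
print(finish_job())"
```

```text
the job is handed in; nothing more can be done
None
```

The turret was turned six clicks clockwise, resting in each, so the third seat after the studded one is under the press. The cap was pressed once to its stop at about 12 N and sprang back, nothing else was moved, and the job was handed in at about 18 s; no verdict came back.

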